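Refill the bathroom shelf in reverse order

ROBOT

A 6-joint arm with a two-finger parallel gripper is mounted at the origin on the work surface. World frame = base frame: x ahead of the robot, y to its left, z up, the work surface at z = 0. Lengths are in m, angles in degrees, forces in N, time in s.
With the tool pointing down it reaches from about 0.2 to 0.875 m from the base axis. Payload 3.4 kg.
Tool frame: the origin (TCP) lies midway between the tips of the shut fingers; the grasp point (between the pads) lies 19 mm behind it; z points along the fingers, y is the line along which they close (so a half turn about z gives the same grasp; the last joint's range is limited). The gripper opens to 94 mm and grips with 3 to 60 N. Pads are 16 mm wide; open, the fingers measure 119 mm over their backs; the gripper's body (75 mm by 177 mm) begins 78 mm behind the grasp point.
Start: joints at [-77.865, 15.808, 86.224, -0, 77.962, -6.933], TCP at [0.188, -0.543, 0.205] pointing down, gripper open.
Joint ranges: [-165.64, 165.64], [-43.16, 119.46], [12.63, 154.43], [-67.54, 247.53], [6.08, 155.33], [-154.97, 154.97]. Speed limits (degrees/s): [147.25, 147.25, 180, 180, 180, 180].

INTERFACE

Orientations are given as [roll, pitch, yaw] about the fixed x, y, z axes, in that order (R = Rz(yaw) Ry(pitch) Rx(roll)).
In Python, from bench import status, snapshot, calibration, env, nets gives the robot as it stands.
- The arm moves only by the shell command python3 -m inch 'ROWS' [OPENING]. ROWS is JSON, a list of rows, each a list of 4 numbers: the shift along the tool's x, y, z in units of 0.2 m (1.0 is 0.2 m), then the turn about the tool's z in units of 45 degrees (1.0 is 45 degrees). In form: [[dx, dy, dz, turn], ...]. A call has 1 to 8 rows; each row is the pose to reach, as a shift and turn from the pose commanded when the call began, along the tool's axes at that moment; what a row does not reach only later rows make up. A row lasts 1/8 s, in which the tool goes at most 62.5 mm and 10.7 degrees, less where a joint would pass 70% of its speed; a pose out of reach is approached as far as the arm can. A call with a number of a shift or a turn outside -1 to 1 is refused whole. A call with a gripper value outside its range is refused whole. OPENING is the closure, from 0 (fully open) to 1 (shut), set as the call begins (- or left out, the last holds). The fingers move at their own pace and stop on an object; the grip force is fixed at half the most. Time passes only in rows, so rows that repeat a pose let the fingers close. It gives the time, the measured TCP pose, the force, the opening and the grip force at its end, in the units of the state.
- status.sense(): the state, without advancing time (a new reading comes with each control period).
- snapshot(name): name is "side" or "top" or "wrist"; returns the picture (400x640x3 uint8, red, green, blue); there is no depth.
- calibration(name): a dict with "vertical_fov" (degrees; the focal length in pixels is half the picture's height over the tangent of half this angle, whatever the lens; pixels are square), "cx", "cy" (the principal point, pixels), "rvec" (rotation vector, rad) and "tvec" (3), from world to camera coordinates, as OpenCV has them; the wrist camera has in their place "T_tool_cam" (4x4, takes a point from camera to tool coordinates, whose origin is the TCP and whose axes are the flange's). Camera axes: x right, y down, z forward; pixel columns grow to the right and rows downward; lengths in m; the calibration is good to about 2 mm. A picture is of the moment at which its call begins: read the wrist's pose just before it. calibration takes no time and is no camera call.
- env.sign_off(): hands the job in; it is judged then, once.
Trained networks look in the newest picture that a camera, given by its name, has taken for a name from the list of things; names that differ only in an ending like _2 or _b are one class to them, and where a whole thing is asked for, a point or a joint stands for the part that bears it (a point fixed in the world has none). Each returns a list of dicts, best first, with "score" (0 to 1); they miss things now and then, are a little off and sometimes report something else, mostly with a low value. They report only what shows in the picture. A call takes as long as a camera call. They do not tell look-alikes from the thing itself.
- nets.silhouettes(camera, query): "mask" (400x640 bool, what is visible of it).
- nets.pinpoint(camera, query): "point" ([x, y, z] in m, in world coordinates, good to about 4 mm: a listed point, or the origin of a listed thing).
The state is a dict: "time": time; "q": joint angles; "qd": joint speeds; "joint_efforts": joint torques, N m; "tcp_pos": TCP position; "ee_rot": TCP orientation; "ft_force": force on the tool from outside, world axes, zero at the start; "torque": the same for the moment, N m; "width": opening from 0.0 (shut) to 1.0 (fully open); "gripper_force": force on a finger pad.
Only numpy, scipy, OpenCV 4.12 (cv2) and the standard library are available. Lean on these libraries where they do the work, as an engineer would, in place of code of your own. Each camera call takes 0.05 s, during which the arm holds its last target. There are 200 camera calls.

TASK

Move the four things standing in a row on the wooden tray onto the acrylic shelf, in reverse order: what stands at the tray's left end goes into the shelf's bay at the right end, the next one into the bay beside it, and so on, left and right as seen from the robot. Stand each one upright in the middle of its own bay, and do not tip anything over on the way.

Things in the scene. Friction and masses are not known exactly. Their poses are not given: they have to be found in the camera images.
- tub: lidded swab tub: white ribbed plastic cylinder 55 mm across with a flat grey lid 58 mm across, 66 mm high overall (lid from 52 mm up), 55 to 110 g. Origin: centre of its underside; z up. Loose, round, can be gripped across at any yaw. 
- mug: pink ceramic toothbrush mug without handle, open at the top, 54 mm across at the foot and 60 mm at the rim, 85 mm high, wall 4 mm, 150 to 310 g. Origin: centre of its underside; z up. Loose, round, can be gripped across at any yaw. 
- jar: small glass jar with aluminium screw lid: 42 mm across, lid 44 mm, 50 mm high overall (lid from 36 mm up), 80 to 170 g. Origin: centre of its underside; z up. Loose, round, can be gripped across at any yaw. 
- pillbox: round flat white plastic pill box, 60 mm across, 24 mm high, thin grey lines like slices on its lid, 40 to 85 g. Origin: centre of its underside; z up. Loose, round, can be gripped across at any yaw. 
- mat_tub: flat black rubber disc, 80 mm across, 4 mm thick, fixed on the tray; at the start the swab tub stands on it (within 5 mm of its middle). Origin: centre of its underside, 10 mm above the work surface; its top is at 14 mm. It never moves, so it keeps the place in the row
- mat_mug: flat black rubber disc, 80 mm across, 4 mm thick, fixed on the tray; at the start the mug stands on it (within 5 mm of its middle). Origin: centre of its underside, 10 mm above the work surface; its top is at 14 mm. It never moves, so it keeps the place in the row
- mat_jar: flat black rubber disc, 80 mm across, 4 mm thick, fixed on the tray; at the start the jar stands on it (within 5 mm of its middle). Origin: centre of its underside, 10 mm above the work surface; its top is at 14 mm. It never moves, so it keeps the place in the row
- mat_pillbox: flat black rubber disc, 80 mm across, 4 mm thick, fixed on the tray; at the start the pill box stands on it (within 5 mm of its middle). Origin: centre of its underside, 10 mm above the work surface; its top is at 14 mm. It never moves, so it keeps the place in the row
- tray: fixed flat wooden tray, 96 (x) by 364 (y) by 10 mm, no rim, with the four mats centred at x = 0, y = -132, -44, +44, +132 mm; which mat is where changes. Origin: centre of its underside, on the work surface; x away from the robot, y to the robot's left, turned up to 7 degrees. Tray and shelf lie one behind the other; either can be the nearer
- shelf: fixed frosted acrylic shelf on short feet, 96 (x) by 364 (y) mm, its top surface 40 mm above the work surface. White ribs 4 mm thick, 8 mm high part it into four bays open in front and behind, centred at x = 0, y = -132, -44, +44, +132 mm. A flap hangs below its far edge. Origin: on the work surface under its centre; x away from the robot, y to the robot's left, turned up to 7 degrees
Not all that is in view belongs to the job. Leave any green or purple look-alike of the tub alone.

How it is judged (in metres and radians):
At the end, for the whole second after the job is handed in: Each of the four things stands in the shelf bay that mirrors its mat's place on the tray (left end to right end and so on), within 15 mm of the bay's centre along and across the shelf, its foot within 5 mm of the shelf's top surface, tilted less than 0.1 rad and at rest (((y of mat_tub in the frame of tray between -0.162 and -0.102 m and y of tub in the frame of shelf between 0.117 and 0.147 m) or (y of mat_tub in the frame of tray between -0.074 and -0.014 m and y of tub in the frame of shelf between 0.029 and 0.059 m) or (y of mat_tub in the frame of tray between 0.014 and 0.074 m and y of tub in the frame of shelf between -0.059 and -0.029 m) or (y of mat_tub in the frame of tray between 0.102 and 0.162 m and y of tub in the frame of shelf between -0.147 and -0.117 m)) and x of tub in the frame of shelf between -0.015 and 0.015 m and z of tub in the frame of shelf between 0.035 and 0.045 m and angle between each of tub, mug, jar, pillbox's own z axis and vertical below 0.1 rad and linear speed of each of tub, mug, jar, pillbox below 0.02 m/s and angular speed of each of tub, mug, jar, pillbox below 0.2 rad/s and ((y of mat_mug in the frame of tray between -0.162 and -0.102 m and y of mug in the frame of shelf between 0.117 and 0.147 m) or (y of mat_mug in the frame of tray between -0.074 and -0.014 m and y of mug in the frame of shelf between 0.029 and 0.059 m) or (y of mat_mug in the frame of tray between 0.014 and 0.074 m and y of mug in the frame of shelf between -0.059 and -0.029 m) or (y of mat_mug in the frame of tray between 0.102 and 0.162 m and y of mug in the frame of shelf between -0.147 and -0.117 m)) and x of mug in the frame of shelf between -0.015 and 0.015 m and z of mug in the frame of shelf between 0.035 and 0.045 m and ((y of mat_jar in the frame of tray between -0.162 and -0.102 m and y of jar in the frame of shelf between 0.117 and 0.147 m) or (y of mat_jar in the frame of tray between -0.074 and -0.014 m and y of jar in the frame of shelf between 0.029 and 0.059 m) or (y of mat_jar in the frame of tray between 0.014 and 0.074 m and y of jar in the frame of shelf between -0.059 and -0.029 m) or (y of mat_jar in the frame of tray between 0.102 and 0.162 m and y of jar in the frame of shelf between -0.147 and -0.117 m)) and x of jar in the frame of shelf between -0.015 and 0.015 m and z of jar in the frame of shelf between 0.035 and 0.045 m and ((y of mat_pillbox in the frame of tray between -0.162 and -0.102 m and y of pillbox in the frame of shelf between 0.117 and 0.147 m) or (y of mat_pillbox in the frame of tray between -0.074 and -0.014 m and y of pillbox in the frame of shelf between 0.029 and 0.059 m) or (y of mat_pillbox in the frame of tray between 0.014 and 0.074 m and y of pillbox in the frame of shelf between -0.059 and -0.029 m) or (y of mat_pillbox in the frame of tray between 0.102 and 0.162 m and y of pillbox in the frame of shelf between -0.147 and -0.117 m)) and x of pillbox in the frame of shelf between -0.015 and 0.015 m and z of pillbox in the frame of shelf between 0.035 and 0.045 m); the robot touches nothing.
It fails at once if the tub is tipped more than 45 degrees (angle between tub's own z axis and vertical above 0.785 rad).
It fails at once if the mug is tipped more than 45 degrees (angle between mug's own z axis and vertical above 0.785 rad).
It fails at once if the jar is tipped more than 45 degrees (angle between jar's own z axis and vertical above 0.785 rad).
It fails at once if the pillbox is tipped more than 45 degrees (angle between pillbox's own z axis and vertical above 0.785 rad).
It also fails if it takes over 115 s, if anything falls off the work surface, if the arm or the gripper's body presses on something with over 40 N, if the wrist force passes 120 N, or if a joint passes its speed limit or range.

## Working session

There is one attempt and no reset: what is moved stays moved. The work goes in short steps, Python scripts to look and compute and a shell command to move; the robot and the scene stay as the last step left them, time stands still between calls to the robot, and variables do not carry over. Pictures are saved under pics/ and viewed, at most 14 in all, crops included, and the job is handed in when it is done.

```bash
mkdir -p pics; ls
python3 - <<'E'
from bench import status,snapshot,calibration,env,nets
import cv2,numpy as np
a=[snapshot(n) for n in("top","side")]
cv2.imwrite("pics/a.png",cv2.cvtColor(cv2.resize(a[0],(800,500)),cv2.COLOR_RGB2BGR))
for q in["tub","mug","jar","pillbox","tray","shelf","mat_tub","mat_mug","mat_jar","mat_pillbox"]:
    for c in("top","side"):
        print(q,c,[(np.round(d["point"],3).tolist(),round(d["score"],2)) for d in nets.pinpoint(c,q)][:4])
s=status.sense();print(s["tcp_pos"],s["ee_rot"],s["time"],s["width"])
E
```

```text
pics
tub top [([0.329, 0.238, 0.001], 0.97), ([0.437, 0.123, 0.018], 0.9), ([0.398, 0.337, 0.0], 0.9), ([0.574, 0.234, -0.0], 0.58)]
tub side [([0.322, 0.148, 0.004], 0.94), ([0.581, 0.234, -0.0], 0.9), ([0.398, 0.335, -0.001], 0.79), ([0.327, 0.242, 0.0], 0.69)]
mug top [([0.432, 0.032, 0.014], 0.61)]
mug side [([0.434, 0.031, 0.015], 0.93)]
jar top [([0.441, 0.207, 0.015], 0.54)]
jar side [([0.442, 0.208, 0.013], 0.65)]
pillbox top [([0.439, 0.078, -0.002], 0.63), ([0.439, -0.049, 0.018], 0.58)]
pillbox side [([0.438, -0.051, 0.014], 0.75)]
tray top [([0.441, 0.074, -0.002], 0.78), ([0.432, 0.036, 0.014], 0.33)]
tray side [([0.442, 0.078, 0.005], 0.65)]
shelf top [([0.648, -0.013, 0.005], 0.74), ([0.439, 0.122, 0.016], 0.36)]
shelf side [([0.643, -0.015, 0.0], 0.95), ([0.442, 0.03, 0.014], 0.41)]
mat_tub top [([0.44, 0.122, 0.008], 0.81)]
mat_tub side [([0.44, 0.123, 0.011], 0.5)]
mat_mug top [([0.442, 0.032, 0.011], 0.68), ([0.65, -0.018, 0.002], 0.24)]
mat_mug side [([0.443, 0.037, 0.012], 0.65)]
mat_jar top [([0.437, 0.207, 0.018], 0.45)]
mat_jar side [([0.645, -0.017, -0.0], 0.66), ([0.44, 0.207, 0.01], 0.51)]
mat_pillbox top [([0.441, -0.057, 0.013], 0.88)]
mat_pillbox side [([0.442, -0.059, 0.007], 0.71)]
[ 0.18785603 -0.54348636  0.20549504] [1.79995426e+02 2.10320211e-04 1.90686755e+01] 1.1 1.000948537553554
```

View pics/a.png

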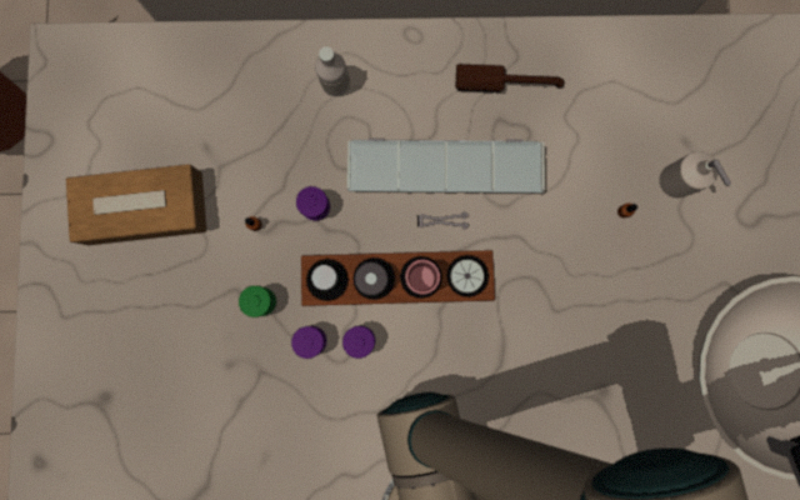

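Run:
```python
from bench import calibration,snapshot,nets
import cv2,numpy as np
snapshot("top")
c=calibration("top");print(c)
R,_=cv2.Rodrigues(np.array(c["rvec"]));t=np.array(c["tvec"]).ravel()
f=200/np.tan(np.radians(c["vertical_fov"]/2))
for q,z in(("shelf",.04),("tray",.01)):
    for d in nets.silhouettes("top",q)[:2]:
        m=d["mask"].astype(np.uint8)
        p=np.argwhere(m)[:,::-1].astype(float)
        h=cv2.convexHull(p.astype(np.float32))[:,0]
        r=np.c_[(h[:,0]-c["cx"])/f,(h[:,1]-c["cy"])/f,np.ones(len(h))]@R
        o=-R.T@t
        w=o+r*((z-o[2])/r[:,2])[:,None]
        print(q,d["score"],m.sum(),cv2.minAreaRect(w[:,:2].astype(np.float32)))
```

```text
{'vertical_fov': 42.34648572865586, 'cx': 324.17613121345715, 'cy': 193.8673443040934, 'rvec': array([ 2.15264948, -2.18292308,  0.10769161]), 'tvec': array([0.06923714, 0.50505235, 1.17897421])}
shelf 0.61 6607 ((0.6508734226226807, -0.015411630272865295), (0.37096309661865234, 0.1041630282998085), 88.37354278564453)
tray 0.78 2488 ((0.44196009635925293, 0.07748013734817505), (0.0964403823018074, 0.36261117458343506), 0.7680320739746094)
```

The row from the left (800 px picture) is jar (323,277), tub (374,278), mug (421,277), pill box (467,274). The shelf is behind the tray at (446,167), and the purple and green look-alikes stand off the tray. The networks agree with this, so I start moving.

```bash
python3 -m inch '[[0.2,-0.2,-0.1,-0.25],[0.4,-0.4,-0.2,-0.5],[0.6,-0.6,-0.25,-0.75],[0.69,-0.77,-0.25,-1],[0.69,-0.77,-0.25,-1],[0.69,-0.77,-0.25,-1]]' 0; python3 -m inch '[[0.25,-0.01,0,-0.2],[0.5,-0.03,0,-0.4],[0.75,-0.04,0,-0.576],[1,-0.055,0,-0.576],[1,-0.055,0,-0.576],[1,-0.055,0,-0.576]]'
cat > h.py <<'E'
from bench import status,snapshot,calibration,env,nets
import cv2,numpy as np
from scipy.spatial.transform import Rotation as Ro
def go(x,y,z,s=None):
    s=s or status.sense();R=Ro.from_euler("xyz",s["ee_rot"],degrees=True).as_matrix()
    return np.round(R.T@(np.array([x,y,z])-s["tcp_pos"])/.2,3).tolist()
def pose():
    s=status.sense();return s,Ro.from_euler("xyz",s["ee_rot"],degrees=True).as_matrix(),np.array(s["tcp_pos"])
def ray(s,uv,z):
    "wrist pixels -> world points at height z"
    c=calibration("wrist");T=np.array(c["T_tool_cam"]);R=Ro.from_euler("xyz",s["ee_rot"],degrees=True).as_matrix()
    f=200/np.tan(np.radians(c["vertical_fov"]/2));uv=np.atleast_2d(uv).astype(float)
    d=np.c_[(uv[:,0]-c["cx"])/f,(uv[:,1]-c["cy"])/f,np.ones(len(uv))]@T[:3,:3].T@R.T
    o=R@T[:3,3]+s["tcp_pos"];return o+d*((z-o[2])/d[:,2])[:,None]
def save(im,n): cv2.imwrite("pics/"+n+".png",cv2.cvtColor(im,cv2.COLOR_RGB2BGR))
E
python3 - <<'E'
from h import *
s,R,p=pose();print(p,s["ee_rot"],s["q"],go(.44,.075,.3));c=calibration("wrist");print(c)
E
```

```text
time: 2.0
tcp_pos: [0.268, -0.3535, 0.2557]
ee_rot: [180.0, 0.1, 64.0]
ft_force: [0.2, -0.4, 0.2]
width: 1.001
gripper_force: 0.0
time: 2.75
tcp_pos: [0.3458, -0.1695, 0.2553]
ee_rot: [-180.0, 0.1, 89.9]
ft_force: [-0.7, -0.1, 0.4]
width: 0.998
gripper_force: 0.0
[ 0.34580525 -0.16949219  0.25531399] [-1.79972214e+02  5.42339001e-02  8.99283635e+01] [-3.64311626e+01 -2.66434858e+00  1.00910253e+02 -6.07777833e-02
  8.17443236e+01 -3.63507910e+01] [1.223, 0.469, -0.225]
{'vertical_fov': 63.33998414936262, 'cx': 321.9521597885259, 'cy': 195.65357961229014, 'T_tool_cam': array([[-1.98882054e-04, -9.72019486e-01, -2.34900148e-01,
         6.82836466e-02],
       [ 9.99999962e-01, -2.38423317e-04,  1.39932068e-04,
         1.41787541e-03],
       [-1.92022369e-04, -2.34900112e-01,  9.72019496e-01,
        -1.79746716e-01],
       [ 0.00000000e+00,  0.00000000e+00,  0.00000000e+00,
         1.00000000e+00]])}
```

```bash
python3 -m inch '[[0.25,0.23,-0.1,0],[0.5,0.46,-0.15,0],[0.75,0.7,-0.2,0],[0.95,0.92,-0.22,0],[0.95,0.92,-0.22,0],[0.95,0.92,-0.22,0]]'
python3 - <<'E'
from h import *
s,R,p=pose();im=snapshot("wrist");save(im,"w1")
for q in["tub","mug","jar","pillbox"]:
    print(q,[(np.round(d["point"],3).tolist(),round(d["score"],2)) for d in nets.pinpoint("wrist",q)][:5])
for q,z in(("shelf",.04),("tray",.01)):
    print(q,[(np.round(d["point"],3).tolist(),round(d["score"],2)) for d in nets.pinpoint("wrist",q)][:2])
    for d in nets.silhouettes("wrist",q)[:1]:
        h=cv2.convexHull(np.argwhere(d["mask"])[:,::-1].astype(np.float32))[:,0]
        print(q,d["score"],cv2.minAreaRect(ray(s,h,z)[:,:2].astype(np.float32)))
print(p)
E
```

```text
time: 3.5
tcp_pos: [0.5302, 0.0204, 0.2985]
ee_rot: [-179.9, 0.1, 89.9]
ft_force: [-0.9, 0.4, -0.1]
width: 1.002
gripper_force: 0.0
tub [([0.437, 0.121, 0.017], 0.68), ([0.326, 0.145, 0.006], 0.68), ([0.578, 0.234, -0.0], 0.56)]
mug [([0.436, 0.033, 0.009], 0.85)]
jar [([0.44, 0.208, 0.019], 0.8)]
pillbox [([0.44, -0.05, 0.013], 0.78)]
shelf [([0.647, -0.019, -0.0], 0.92)]
shelf 0.6 ((0.6487544178962708, 0.002350151538848877), (0.33455920219421387, 0.10234645009040833), 88.55026245117188)
tray [([0.443, 0.079, 0.002], 0.76)]
tray 0.81 ((0.44261130690574646, 0.06754311919212341), (0.09719444811344147, 0.33938145637512207), 0.8916069269180298)
[0.5301571  0.02039572 0.29851392]
```

View pics/w1.png

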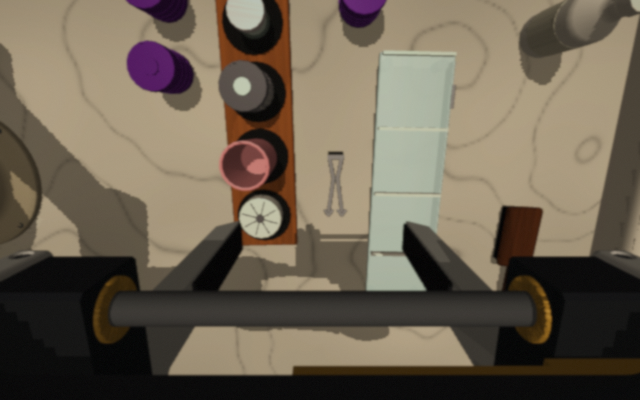

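The wrist view shows the three inner ribs at (377–447,129), (373–440,193) and (370–437,253), and the shelf's left end at (383–455,53). All four things are standing. I compute the bay centres from the ribs.

Run:
```python
from h import *
s,R,p=pose()
for a,b in(((383,52),(455,54)),((377,128),(447,131)),((373,192),(440,194)),((370,253),(437,254))):
    print(ray(s,[a,b],.044).round(4)[:,:2].tolist())
```

```text
[[0.6072, 0.1685], [0.6973, 0.1661]]
[[0.6032, 0.0756], [0.6957, 0.0716]]
[[0.6011, -0.0108], [0.6937, -0.0138]]
[[0.5999, -0.1011], [0.6968, -0.1029]]
```

```bash
python3 -m inch '[[0.2,-0.1,0.15,0],[0.4,-0.2,0.3,0],[0.6,-0.3,0.5,0],[0.8,-0.4,0.65,0],[0.937,-0.448,0.79,0],[0.937,-0.448,0.79,0],[0.937,-0.448,0.79,0]]'
python3 - <<'E'
from h import *
s,R,p=pose();save(snapshot("wrist"),"w2");print(nets.pinpoint("wrist","jar")[:2],go(.4405,.2077,.022),s["ee_rot"])
E
```

```text
time: 4.82
tcp_pos: [0.441, 0.2088, 0.1423]
ee_rot: [179.9, 0.0, 90.0]
ft_force: [0.4, 0.0, 0.9]
width: 0.997
gripper_force: 0.0
[{'point': [0.4408, 0.2109, 0.0184], 'score': 0.9}] [-0.004, -0.007, 0.603] [1.79891717e+02 1.76619166e-02 9.00037537e+01]
```

View pics/w2.png

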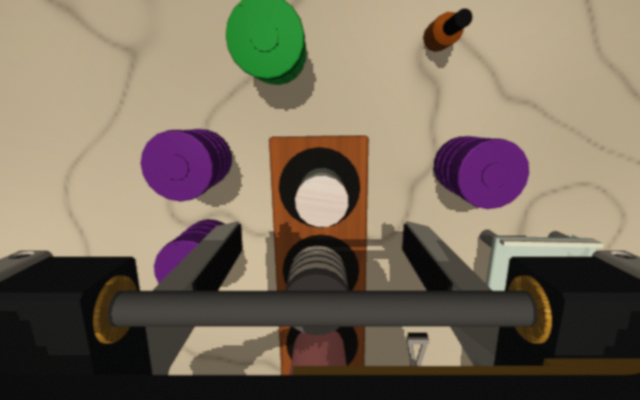

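The jar lid at (321,200) is centred between the fingers and the descent is clear. I go down, grip and lift.

```bash
python3 -m inch '[[0,0,0.12,0],[0,0,0.24,0],[0,0,0.36,0],[0,0,0.48,0],[0,0,0.56,0],[0,0,0.6,0],[0,0,0.6,0],[0,0,0.6,0]]'; python3 -m inch '[[0,0,0,0],[0,0,0,0],[0,0,0,0],[0,0,0,0],[0,0,0,0],[0,0,0,0]]' 1; python3 -m inch '[[0,0,-0.04,0],[0,0,-0.12,0],[0,0,-0.24,0],[0,0,-0.4,0],[0,0,-0.56,0],[0,0,-0.68,0],[0,0,-0.7,0],[0,0,-0.7,0]]'; python3 -c "
from h import *
print(go(.6433,-.1465,.13))"
```

```text
time: 5.92
tcp_pos: [0.4409, 0.2092, 0.0222]
ee_rot: [179.9, -0.0, 90.0]
ft_force: [0.2, -0.2, 0.2]
width: 0.998
gripper_force: 0.0
time: 6.68
tcp_pos: [0.4401, 0.2092, 0.0214]
ee_rot: [180.0, 0.0, 90.0]
ft_force: [0.3, -0.4, 0.8]
width: 0.455
gripper_force: 30.0
time: 7.68
tcp_pos: [0.4396, 0.2091, 0.1611]
ee_rot: [-180.0, 0.0, 90.0]
ft_force: [-0.1, -1.5, -1.1]
width: 0.449
gripper_force: 30.0
[-1.778, 1.019, 0.155]
```

```bash
python3 -m inch '[[-0.06,0.03,0,0],[-0.18,0.1,0,0],[-0.33,0.19,0,0],[-0.48,0.28,0,0],[-0.63,0.36,0,0],[-0.77,0.44,0,0],[-0.89,0.51,0,0]]'; python3 -m inch '[[-0.14,0.08,0,0],[-0.28,0.16,0,0],[-0.43,0.25,0,0],[-0.58,0.33,0.05,0],[-0.73,0.42,0.1,0],[-0.84,0.48,0.15,0],[-0.888,0.509,0.155,0],[-0.888,0.509,0.155,0]]'
python3 - <<'E'
from h import *
s,R,p=pose();save(snapshot("wrist"),"w3");print(go(.6433,-.1465,.0488),s["ee_rot"])
E
```

```text
time: 8.55
tcp_pos: [0.542, 0.029, 0.1601]
ee_rot: [-179.9, 0.0, 89.9]
ft_force: [0.7, -0.2, -0.3]
width: 0.448
gripper_force: 30.0
time: 9.55
tcp_pos: [0.6436, -0.1467, 0.13]
ee_rot: [-179.9, -0.0, 89.9]
ft_force: [-0.9, -0.2, -1.3]
width: 0.449
gripper_force: 30.0
[-0.003, -0.0, 0.408] [-1.79946539e+02 -3.46879278e-02  8.99486170e+01]
```

View pics/w3.png

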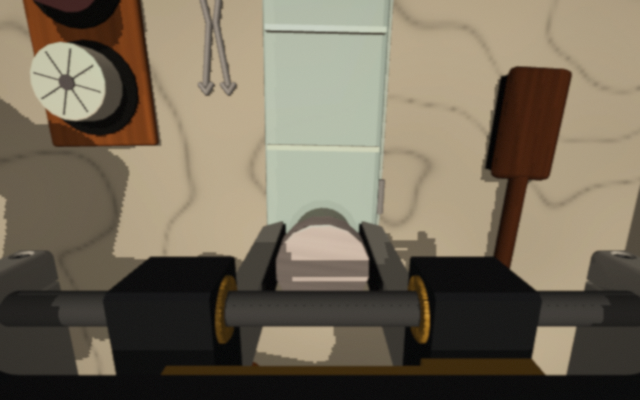

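The jar is over the right bay. The ribs show at (266–386,29) and (267–379,148), which lets me refine the shelf pose.

Run:
```python
from h import *
s,R,p=pose()
for a,b in(((265,29),(387,29)),((267,148),(381,149))):
    print(ray(s,[a,b],.044).round(4)[:,:2].tolist())
print(ray(s,[[265,90],[268,200],[385,90],[378,190]],.04).round(4).tolist())
```

```text
[[0.6021, -0.0131], [0.6938, -0.0132]]
[[0.6, -0.102], [0.6931, -0.1028]]
[[0.5996, -0.0565, 0.04], [0.5984, -0.1468, 0.04], [0.695, -0.0566, 0.04], [0.6927, -0.138, 0.04]]
```

```bash
python3 -m inch '[[0,0.01,0.08,0],[0,0.01,0.17,0],[0,0.01,0.25,0],[0,0.01,0.32,0],[0,0.01,0.37,0],[0,0.01,0.395,0],[0,0.01,0.406,0],[0,0.01,0.406,0]]';python3 -m inch '[[0,0.0,0,0],[0,0,0,0],[0,0,0,0],[0,0,0,0]]' 0;  python3 -m inch '[[0,0,-0.1,0],[0,0,-0.3,0],[0,0,-0.5,0],[0,0,-0.7,0],[0,0,-0.7,0],[0,0,-0.7,0]]'
python3 - <<'E'
from h import *
s,R,p=pose();snapshot("wrist")
for q in("jar","pillbox"):print([np.round(d["point"],4) for d in nets.pinpoint("wrist",q)[:2]])
print(go(.4405,-.0505,.14),s["ee_rot"])
E
```

```text
time: 10.6
tcp_pos: [0.646, -0.1466, 0.0495]
ee_rot: [180.0, 0.0, 90.0]
ft_force: [-0.5, 0.5, -1.2]
width: 0.453
gripper_force: 30.0
time: 11.1
tcp_pos: [0.6458, -0.1465, 0.0494]
ee_rot: [180.0, 0.0, 90.0]
ft_force: [0.8, -0.2, 0.7]
width: 0.842
gripper_force: 0.0
time: 11.85
tcp_pos: [0.6451, -0.1462, 0.1883]
ee_rot: [-179.9, -0.0, 90.0]
ft_force: [0.2, 0.1, -0.3]
width: 1.0
gripper_force: 0.0
[array([ 0.6445, -0.1454,  0.0437]), array([ 0.4434, -0.0519,  0.0151])]
[array([ 0.44  , -0.0522,  0.0133])]
[0.478, -1.02, 0.24] [-1.79918007e+02 -2.28646961e-02  8.99868972e+01]
```

```bash
python3 -m inch '[[0.1,-0.2,0,0],[0.2,-0.4,0.05,0],[0.3,-0.6,0.1,0],[0.4,-0.8,0.18,0],[0.475,-1,0.24,0],[0.475,-1,0.24,0],[0.475,-1,0.24,0]]'
python3 - <<'E'
from h import *
s,R,p=pose();snapshot("wrist")
print([np.round(d["point"],4) for d in nets.pinpoint("wrist","pillbox")[:2]],go(.4405,-.0512,.0185))
E
```

```text
time: 12.88
tcp_pos: [0.4466, -0.0517, 0.1412]
ee_rot: [179.9, 0.0, 90.0]
ft_force: [0.1, 0.0, 0.2]
width: 0.999
gripper_force: 0.0
[array([ 0.441 , -0.0487,  0.0139])] [0.004, -0.035, 0.615]
```

```bash
python3 -m inch '[[0.005,-0.03,0.12,0],[0.005,-0.03,0.24,0],[0.005,-0.03,0.36,0],[0.005,-0.03,0.48,0],[0.005,-0.03,0.57,0],[0.005,-0.03,0.61,0],[0.005,-0.03,0.613,0],[0.005,-0.03,0.613,0]]'; python3 -m inch '[[0,0,0,0],[0,0,0,0],[0,0,0,0],[0,0,0,0],[0,0,0,0],[0,0,0,0]]' 1; python3 -m inch '[[0,0,-0.04,0],[0,0,-0.12,0],[0,0,-0.24,0],[0,0,-0.4,0],[0,0,-0.56,0],[0,0,-0.68,0],[0,0,-0.7,0],[0,0,-0.7,0]]'; python3 -c "
from h import *
print(go(.6517,.118,.13))"
```

```text
time: 13.98
tcp_pos: [0.4406, -0.0507, 0.0191]
ee_rot: [179.9, 0.0, 90.0]
ft_force: [-0.1, 0.1, 0.2]
width: 0.998
gripper_force: 0.0
time: 14.72
tcp_pos: [0.44, -0.0505, 0.0188]
ee_rot: [180.0, 0.0, 90.0]
ft_force: [0.2, 0.2, 2.2]
width: 0.633
gripper_force: 30.0
time: 15.72
tcp_pos: [0.4393, -0.0503, 0.1582]
ee_rot: [-180.0, -0.0, 90.0]
ft_force: [0.1, -0.5, -0.5]
width: 0.628
gripper_force: 30.0
[0.842, 1.062, 0.141]
```

```bash
python3 -m inch '[[0.05,0.06,0,0],[0.15,0.18,0,0],[0.28,0.33,0,0],[0.42,0.5,0,0],[0.56,0.68,0,0],[0.7,0.84,0,0],[0.8,0.96,0,0],[0.84,1,0,0]]'; python3 -m inch '[[0,0.03,0.05,0],[0,0.06,0.1,0],[0,0.06,0.14,0],[0,0.06,0.14,0]]'
python3 - <<'E'
from h import *
s,R,p=pose();save(snapshot("wrist"),"w4");print(go(.6517,.118,.0465),s["ee_rot"])
E
```

```text
time: 16.73
tcp_pos: [0.6407, 0.1195, 0.1565]
ee_rot: [-179.9, -0.0, 90.1]
ft_force: [-0.1, -0.4, -0.7]
width: 0.63
gripper_force: 30.0
time: 17.23
tcp_pos: [0.6507, 0.1169, 0.1296]
ee_rot: [-179.9, 0.0, 89.9]
ft_force: [-0.2, 0.3, -0.4]
width: 0.631
gripper_force: 30.0
[0.005, 0.003, 0.419] [-1.79862879e+02  2.01025722e-02  8.99404489e+01]
```

View pics/w4.png

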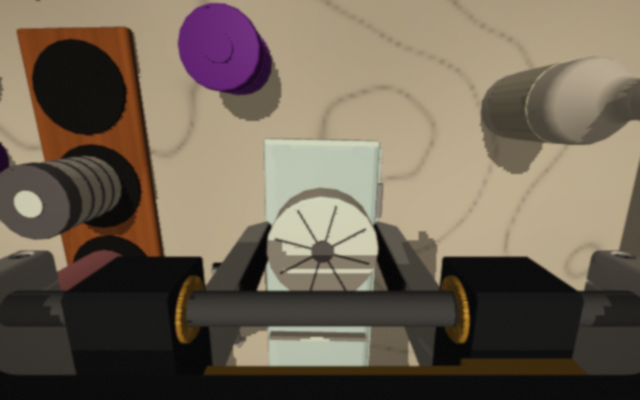

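The pill box is gripped level over the left bay, whose end edge is at row 140 (columns 265–379). I set it down and go for the mug.

```bash
python3 -m inch '[[0.005,0.003,0.08,0],[0.005,0.003,0.17,0],[0.005,0.003,0.25,0],[0.005,0.003,0.32,0],[0.005,0.003,0.37,0],[0.005,0.003,0.4,0],[0.005,0.003,0.415,0],[0.005,0.003,0.415,0]]';python3 -m inch '[[0,0.0,0,0],[0,0,0,0],[0,0,0,0],[0,0,0,0]]' 0;  python3 -m inch '[[0,0,-0.1,0],[0,0,-0.3,0],[0,0,-0.5,0],[0,0,-0.7,0],[0,0,-0.7,0],[0,0,-0.7,0]]'
python3 - <<'E'
from h import *
s,R,p=pose();snapshot("wrist")
for q in("pillbox","mug","tub"):print([np.round(d["point"],4) for d in nets.pinpoint("wrist",q)[:3]])
print(go(.4365,.0325,.16),s["ee_rot"])
E
```

```text
time: 18.27
tcp_pos: [0.6526, 0.1186, 0.0478]
ee_rot: [180.0, 0.0, 90.0]
ft_force: [0.2, 0.5, -0.0]
width: 0.627
gripper_force: 30.0
time: 18.77
tcp_pos: [0.6525, 0.1185, 0.0478]
ee_rot: [180.0, 0.0, 90.0]
ft_force: [-0.0, 0.9, -1.3]
width: 0.989
gripper_force: 0.0
time: 19.52
tcp_pos: [0.6517, 0.1185, 0.1867]
ee_rot: [-179.9, 0.0, 90.0]
ft_force: [0.4, -0.2, -0.5]
width: 1.002
gripper_force: 0.0
[]
[array([0.4383, 0.0338, 0.011 ])]
[array([0.4372, 0.1239, 0.0137]), array([0.5783, 0.2295, 0.0008]), array([0.3213, 0.1434, 0.0013])]
[-0.43, -1.075, 0.133] [-1.79917564e+02  1.26358104e-02  8.99865952e+01]
```

```bash
python3 -m inch '[[-0.1,-0.2,0,0],[-0.2,-0.4,0.03,0],[-0.3,-0.6,0.06,0],[-0.4,-0.8,0.1,0],[-0.43,-1,0.13,0],[-0.43,-1,0.13,0],[-0.43,-1,0.13,0]]';python3 -m inch '[[0,-0.06,0,0],[0,-0.075,0,0],[0,-0.075,0,0]]'
python3 - <<'E'
from h import *
s,R,p=pose();save(snapshot("wrist"),"w5")
print([np.round(d["point"],4) for d in nets.pinpoint("wrist","mug")[:2]],go(.437,.033,.040))
E
```

```text
time: 20.6
tcp_pos: [0.4532, 0.0326, 0.1617]
ee_rot: [179.9, 0.0, 90.0]
ft_force: [-0.5, 0.0, 0.3]
width: 1.0
gripper_force: 0.0
time: 20.98
tcp_pos: [0.4374, 0.0327, 0.1616]
ee_rot: [180.0, 0.0, 90.0]
ft_force: [0.1, 0.9, 1.1]
width: 1.005
gripper_force: 0.0
[array([0.4331, 0.0329, 0.0123]), array([ 0.4429, -0.0559,  0.0129])] [0.002, -0.004, 0.608]
```

View pics/w5.png

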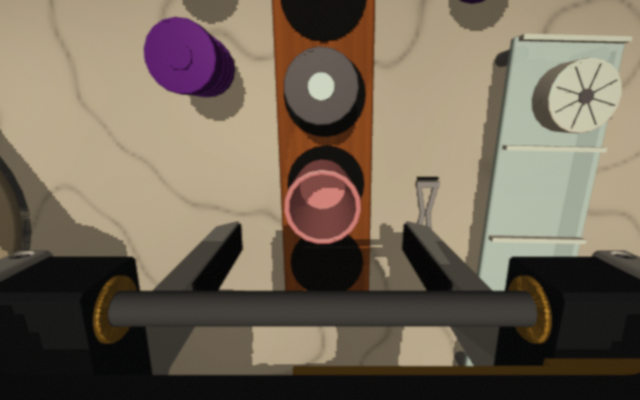

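The mug rim at (323,207) is centred between the fingers, and the pill box stands in its bay at (580,96). I grip the mug now.

```bash
python3 -m inch '[[0,-0.01,0.12,0],[0,-0.01,0.24,0],[0,-0.01,0.36,0],[0,-0.01,0.48,0],[0,-0.01,0.57,0],[0,-0.01,0.605,0],[0,-0.01,0.605,0],[0,-0.01,0.605,0]]'; python3 -m inch '[[0,0,0,0],[0,0,0,0],[0,0,0,0],[0,0,0,0],[0,0,0,0],[0,0,0,0]]' 1; python3 -m inch '[[0,0,-0.04,0],[0,0,-0.12,0],[0,0,-0.24,0],[0,0,-0.4,0],[0,0,-0.56,0],[0,0,-0.68,0],[0,0,-0.7,0],[0,0,-0.7,0]]'; python3 -c "
from h import *
print(go(.6492,.0302,.15))"
```

```text
time: 22.08
tcp_pos: [0.4361, 0.0326, 0.0413]
ee_rot: [179.9, 0.0, 90.0]
ft_force: [0.7, 0.3, 0.9]
width: 0.999
gripper_force: 0.0
time: 22.82
tcp_pos: [0.4361, 0.0325, 0.0409]
ee_rot: [179.9, 0.0, 90.0]
ft_force: [1.4, -1.0, 2.1]
width: 0.638
gripper_force: 30.0
time: 23.82
tcp_pos: [0.4345, 0.0327, 0.18]
ee_rot: [-179.9, -0.0, 90.0]
ft_force: [-0.5, -0.0, -1.7]
width: 0.635
gripper_force: 30.0
[-0.012, 1.074, 0.148]
```

```bash
python3 -m inch '[[0,0.06,0,0],[0,0.18,0,0],[0,0.33,0,0],[0,0.5,0,0],[0,0.68,0,0],[-0.01,0.84,0,0],[-0.01,0.96,0,0],[-0.01,1,0,0]]'; python3 -m inch '[[0,0.04,0.05,0],[0,0.07,0.1,0],[0,0.07,0.14,0],[0,0.07,0.14,0]]'
python3 - <<'E'
from h import *
s,R,p=pose();save(snapshot("wrist"),"w6");print(go(.6492,.0302,.0685),s["ee_rot"])
E
```

```text
time: 24.82
tcp_pos: [0.6366, 0.0305, 0.1785]
ee_rot: [-179.9, -0.0, 90.0]
ft_force: [-0.3, 0.5, -2.5]
width: 0.636
gripper_force: 30.0
time: 25.32
tcp_pos: [0.6481, 0.0306, 0.1516]
ee_rot: [-179.8, -0.0, 90.0]
ft_force: [-0.1, -0.3, -2.7]
width: 0.633
gripper_force: 30.0
[-0.002, 0.003, 0.419] [-1.79849572e+02 -1.38485428e-03  8.99901677e+01]
```

View pics/w6.png

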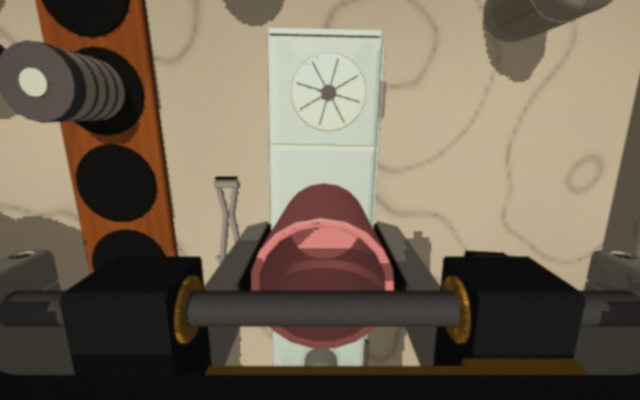

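The pill box sits centred in its bay at (328,92). The mug is level over its own bay, so I set it down.

```bash
python3 -m inch '[[0,0.003,0.08,0],[0,0.003,0.17,0],[0,0.003,0.25,0],[0,0.003,0.32,0],[0,0.003,0.37,0],[0,0.003,0.4,0],[0,0.003,0.415,0],[0,0.003,0.415,0]]';python3 -m inch '[[0,0.0,0,0],[0,0,0,0],[0,0,0,0],[0,0,0,0]]' 0;  python3 -m inch '[[0,0,-0.1,0],[0,0,-0.3,0],[0,0,-0.5,0],[0,0,-0.6,0],[0,0,-0.6,0],[0,0,-0.6,0]]'
python3 - <<'E'
from h import *
s,R,p=pose();snapshot("wrist")
for q in("mug","tub"):print([np.round(d["point"],4) for d in nets.pinpoint("wrist",q)[:3]])
print(go(.4375,.1225,.16),s["ee_rot"])
E
```

```text
time: 26.38
tcp_pos: [0.6502, 0.0305, 0.0698]
ee_rot: [180.0, 0.0, 90.0]
ft_force: [0.2, -0.3, -2.4]
width: 0.636
gripper_force: 30.0
time: 26.88
tcp_pos: [0.6502, 0.0305, 0.0699]
ee_rot: [180.0, 0.0, 90.0]
ft_force: [-0.2, -1.0, -0.4]
width: 0.991
gripper_force: 0.0
time: 27.62
tcp_pos: [0.6492, 0.0306, 0.1885]
ee_rot: [-179.9, -0.0, 90.0]
ft_force: [-0.9, -0.4, -0.1]
width: 1.001
gripper_force: 0.0
[array([0.654 , 0.03  , 0.0363])]
[array([0.3269, 0.145 , 0.0029]), array([0.4415, 0.0797, 0.003 ]), array([0.4356, 0.1198, 0.018 ])]
[0.459, -1.058, 0.143] [-1.79887251e+02 -3.52637526e-04  8.99878194e+01]
```

```bash
python3 -m inch '[[0.1,-0.2,0,0],[0.2,-0.4,0.03,0],[0.3,-0.6,0.06,0],[0.4,-0.8,0.1,0],[0.459,-1,0.14,0],[0.459,-1,0.14,0],[0.459,-1,0.14,0]]';python3 -m inch '[[0,-0.05,0,0],[0,-0.06,0,0],[0,-0.06,0,0]]'
python3 - <<'E'
from h import *
s,R,p=pose();save(snapshot("wrist"),"w7")
print([np.round(d["point"],4) for d in nets.pinpoint("wrist","tub")[:4]],go(.4375,.1225,.020))
E
```

```text
time: 28.65
tcp_pos: [0.4508, 0.1224, 0.1617]
ee_rot: [179.9, 0.0, 90.0]
ft_force: [0.1, 0.5, 0.1]
width: 0.998
gripper_force: 0.0
time: 29.02
tcp_pos: [0.4382, 0.1222, 0.1617]
ee_rot: [180.0, 0.0, 90.0]
ft_force: [0.1, 0.6, -0.0]
width: 0.997
gripper_force: 0.0
[array([0.3246, 0.242 , 0.0023]), array([0.4363, 0.1242, 0.0153]), array([5.755e-01, 2.325e-01, 2.000e-04]), array([ 4.41e-01,  7.84e-02, -3.00e-04])] [0.001, -0.004, 0.708]
```

View pics/w7.png

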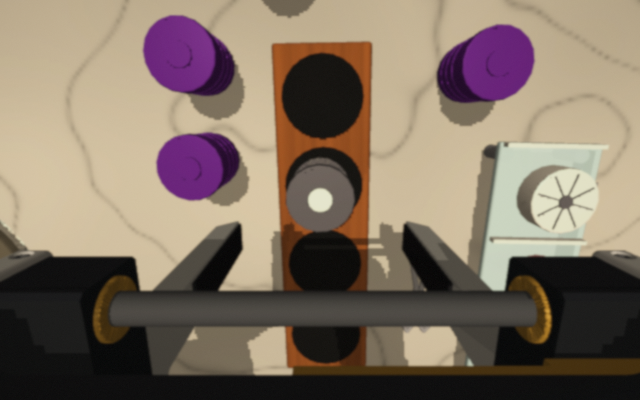

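The tub lid at (320,195) is centred, and the purple look-alike at (193,167) is clear of the left finger. I grip the tub.

```bash
python3 -m inch '[[0,0,0.12,0],[0,0,0.24,0],[0,0,0.36,0],[0,0,0.48,0],[0,0,0.6,0],[0,0,0.68,0],[0,0,0.7,0],[0,0,0.7,0]]'; python3 -m inch '[[0,0,0,0],[0,0,0,0],[0,0,0,0],[0,0,0,0],[0,0,0,0],[0,0,0,0]]' 1; python3 -m inch '[[0,0,-0.04,0],[0,0,-0.12,0],[0,0,-0.24,0],[0,0,-0.4,0],[0,0,-0.56,0],[0,0,-0.7,0],[0,0,-0.8,0],[0,0,-0.8,0]]'; python3 -c "
from h import *
print(go(.647,-.0578,.13))"
```

```text
time: 30.12
tcp_pos: [0.4384, 0.1224, 0.0218]
ee_rot: [180.0, 0.0, 90.0]
ft_force: [-0.0, -0.3, 0.0]
width: 0.999
gripper_force: 0.0
time: 30.88
tcp_pos: [0.4379, 0.1224, 0.0218]
ee_rot: [-180.0, 0.0, 90.0]
ft_force: [-2.3, 0.8, 2.2]
width: 0.604
gripper_force: 30.0
time: 31.88
tcp_pos: [0.4391, 0.1225, 0.1832]
ee_rot: [179.8, -0.0, 90.0]
ft_force: [-0.7, 0.4, -0.2]
width: 0.602
gripper_force: 30.0
[-0.901, 1.038, 0.27]
```

```bash
python3 -m inch '[[-0.05,0.06,0,0],[-0.15,0.18,0,0],[-0.29,0.33,0,0],[-0.44,0.5,0,0],[-0.6,0.68,0,0],[-0.74,0.84,0,0],[-0.85,0.96,0,0],[-0.9,1,0,0]]'; python3 -m inch '[[0,0.02,0.07,0],[0,0.04,0.16,0],[0,0.04,0.24,0],[0,0.04,0.26,0],[0,0.04,0.26,0]]'
python3 - <<'E'
from h import *
s,R,p=pose();save(snapshot("wrist"),"w8");print(go(.647,-.0578,.0485),s["ee_rot"])
E
```

```text
time: 32.88
tcp_pos: [0.6387, -0.0598, 0.1793]
ee_rot: [-179.8, -0.0, 89.9]
ft_force: [-0.9, -0.2, -0.8]
width: 0.606
gripper_force: 30.0
time: 33.5
tcp_pos: [0.6456, -0.0572, 0.1294]
ee_rot: [-180.0, -0.0, 90.0]
ft_force: [-0.5, -0.0, -0.7]
width: 0.607
gripper_force: 30.0
[-0.002, 0.005, 0.407] [-1.79968681e+02 -1.66895653e-03  9.00180236e+01]
```

View pics/w8.png

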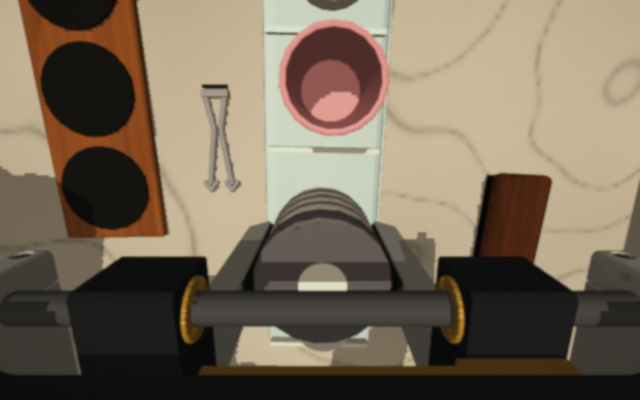

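The mug stands upright in its bay at (333,80), and the tub is level over its own. I set it down, retreat and check.

```bash
python3 -m inch '[[0,0.003,0.08,0],[0,0.003,0.17,0],[0,0.003,0.25,0],[0,0.003,0.32,0],[0,0.003,0.37,0],[0,0.003,0.395,0],[0,0.003,0.404,0],[0,0.003,0.404,0]]';python3 -m inch '[[0,0.0,0,0],[0,0,0,0],[0,0,0,0],[0,0,0,0]]' 0;  python3 -m inch '[[0,0,-0.1,0],[0,0,-0.3,0],[0,0,-0.5,0],[0,0,-0.7,0],[0,0,-0.85,0],[0,0,-1,0],[0,0,-1,0]]'; python3 -m inch '[[-0.1,-0.2,0,0],[-0.2,-0.5,0,0],[-0.3,-0.8,0,0],[-0.3,-0.8,0,0],[-0.3,-0.8,0,0]]'
python3 - <<'E'
from h import *
s,R,p=pose();w=snapshot("wrist");t=snapshot("top")
save(np.vstack([cv2.resize(t[80:280,200:500],(640,427))]),"t9")
for c in("top","side"):
  if c=="side":snapshot(c)
  for q in("tub","mug","jar","pillbox","shelf"):print(c,q,[np.round(d["point"],4).tolist() for d in nets.pinpoint(c,q)[:5] if d["point"][0]>.6])
E
```

```text
time: 34.55
tcp_pos: [0.6468, -0.0577, 0.0492]
ee_rot: [180.0, 0.0, 90.0]
ft_force: [-0.1, 0.9, -1.1]
width: 0.607
gripper_force: 30.0
time: 35.05
tcp_pos: [0.6466, -0.0576, 0.049]
ee_rot: [180.0, 0.0, 90.0]
ft_force: [0.1, 0.1, -0.3]
width: 0.985
gripper_force: 0.0
time: 35.92
tcp_pos: [0.6479, -0.0579, 0.2515]
ee_rot: [179.7, 0.1, 90.0]
ft_force: [0.1, 0.1, -0.3]
width: 1.001
gripper_force: 0.0
time: 36.55
tcp_pos: [0.4867, -0.1175, 0.2482]
ee_rot: [180.0, -0.0, 90.0]
ft_force: [-0.0, 0.2, -0.5]
width: 0.996
gripper_force: 0.0
top tub [[0.6491, -0.0554, 0.0428]]
top mug [[0.6475, 0.0328, 0.0432]]
top jar [[0.646, -0.1473, 0.0433], [0.6443, 0.0315, 0.0409]]
top pillbox [[0.6517, 0.1169, 0.0422]]
top shelf [[0.648, -0.0144, 0.0027]]
side tub [[0.6446, -0.0572, 0.0398]]
side mug [[0.6514, 0.0282, 0.0432], [0.6499, 0.119, 0.0397]]
side jar []
side pillbox [[0.6516, 0.1178, 0.0371]]
side shelf [[0.6474, -0.0178, -0.0017]]
```

View pics/t9.png

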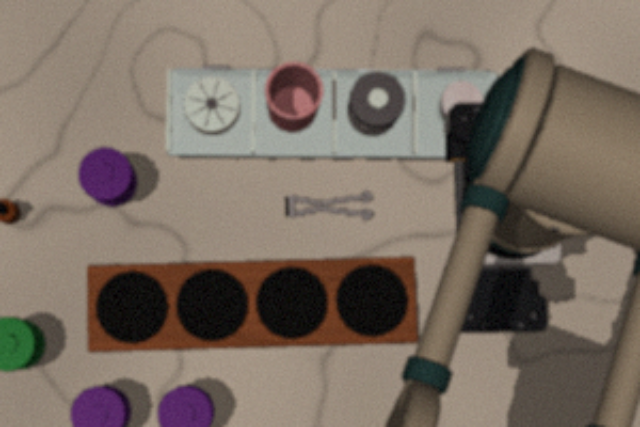

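The top view shows all four upright and centred in the bays: pill box (211,104), mug (293,96), tub (377,101) and jar (462,97). The measurements agree, and the arm touches nothing.

```bash
python3 -c "
from bench import env
print(env.sign_off())"
```

```text
the job is handed in; nothing more can be done
None
```

The tub, mug, jar and pill box stand upright in the middle of their mirrored shelf bays by camera check, nothing was tipped, and the job was handed in at about 37 s without a verdict shown.

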